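# Sort instrument feet by the drag of their soles

### The job

The three instrument feet on the white board look alike, but some soles may have gone hard and slippery. Slide each foot a few centimetres over the board, gently and without pressing it down, to feel how hard it drags, then stand every foot that grips in the green tray and every foot that slides easily in the orange tray. Set them down softly and upright, and leave everything else where it is.

Things in the scene. Friction and masses are not known exactly. Their poses are not given: they have to be found in the camera images.
- foot_a: one of three feet that look alike: dark steel plate 60 x 60 mm, top 16 mm above the sole, collar 30 mm across up to 22 mm, then an upright steel stem 20 mm in diameter on the centre, up to 62 mm. Origin: centre of the sole's underside, z up. Weighs 0.6 to 0.95 kg, new each time, so weight tells nothing. Its sole grips (sliding it level under its own weight takes 4 to 10 N) or has gone hard (0.4 to 1.2 N), drawn anew each time for each foot
- foot_b: one of three feet that look alike: dark steel plate 60 x 60 mm, top 16 mm above the sole, collar 30 mm across up to 22 mm, then an upright steel stem 20 mm in diameter on the centre, up to 62 mm. Origin: centre of the sole's underside, z up. As foot_a: own weight and own sole. From none to all three feet may be hard; nothing but the drag shows it
- foot_c: one of three feet that look alike: dark steel plate 60 x 60 mm, top 16 mm above the sole, collar 30 mm across up to 22 mm, then an upright steel stem 20 mm in diameter on the centre, up to 62 mm. Origin: centre of the sole's underside, z up. As foot_a. If clamped hard while it slides it is partly lifted or pressed by the arm and the drag misleads: push the stem sideways, low down, with fingers around it but not clamped
- board: fixed smooth white board 270 mm (own x) by 300 mm (own y), 12 mm thick, on which the feet start, side by side along its y about 97 mm apart, each at most 70 mm from its middle along x. Origin at the centre of its underside, top 12 mm above
- tray_green: green fixed tray, open top, 250 mm along its own x, 120 mm along its own y, walls 4 mm thick and 16 mm high, inner floor 4 mm above its underside. Origin under its centre. It may stand left or right of the board. Room for three feet 75 mm apart along x. For feet whose sole grips
- tray_orange: orange fixed tray, open top, 250 mm along its own x, 120 mm along its own y, walls 4 mm thick and 16 mm high, inner floor 4 mm above its underside. Origin under its centre. It may stand left or right of the board. Room for three feet 75 mm apart along x. For feet whose sole has gone hard and slides easily
- sanitiser: clear pump bottle, 62 mm across, 200 mm tall, origin under its centre; bystander
- carton_green: small white and green carton 35 x 60 x 80 mm, origin under its centre; bystander
- carton_blue: small white and blue carton 35 x 60 x 80 mm, origin under its centre; bystander
- pen_cup: black cup with two pens, 74 mm across, 95 mm tall (pens 150), origin under its centre; bystander
- remote: light-blue remote control 130 x 45 x 18 mm, origin under its centre; bystander
- lens_case: flat white contact-lens case 75 x 40 x 18 mm, origin under its centre; bystander
- screwdriver: screwdriver lying flat, 170 mm long, along its own x; bystander
Not all that is in view belongs to the job. What is shaped like the foot_c but red is not meant. What is shaped like the foot_a but pink is not meant.

How it is judged:
By the outcome, as a careful person would: the job done as asked, in the order asked, and still so for the second after the job is handed in, with the robot touching nothing.
It also fails if it takes over 72 s, if anything falls off the work surface, if the arm or the gripper's body presses on something with over 40 N, if the wrist force passes 120 N, or if a joint passes its speed limit or range.

### The arm

A 7-joint arm with a two-finger parallel gripper is mounted at the origin on the work surface. World frame = base frame: x ahead of the robot, y to its left, z up, the work surface at z = 0. Lengths are in m, angles in rad, forces in N, time in s.
With the tool pointing down it reaches from about 0.425 to 0.925 m from the base axis. Payload 6.8 kg.
Tool frame: the origin (TCP) lies midway between the tips of the shut fingers; the grasp point (between the pads) lies 19 mm behind it; z points along the fingers, y is the direction in which the jaws open and shut (so a half turn about z gives the same grasp; the last joint's range is limited). The gripper opens to 88 mm and grips with 3 to 60 N. Pads are 20 mm wide; open, the fingers measure 115 mm over their backs; the gripper's body (75 mm by 178 mm) begins 61 mm behind the grasp point.
Start: joints at [1.011, 0.477, 0.022, 1.555, -0.011, 1.109, -0.083], TCP at [0.295, -0.607, 0.223] pointing down, gripper open.
Joint ranges: [-2.96, 2.96], [-0.34, 2.1], [-1.41, 1.46], [0.24, 2.44], [-1.37, 4.51], [0.17, 1.92], [-2.96, 2.96]. Speed limits (rad/s): [2.39, 2.39, 3.14, 3.14, 3.14, 3.14, 3.14].

### API

Orientations are given as a unit quaternion [w, x, y, z].
In Python, from cell import state, capture, get_calibration, job_done, spot_in, silhouettes, place_of gives the robot as it stands.
- The arm moves only by the tool arm_command, never from a script. Its arguments are lists of equal length, an entry for each row: "offset": the shift along the tool's x, y, z normalised to -1 to 1, where 1 is 0.05 m, a list of three; "delta_rot": the turn, a rotation vector about the tool's x, y, z normalised to -1 to 1, where 1 is 0.1 rad, a list of three; "gripper": the opening, from -1 (shut) to 1 (fully open). In form: {"offset": [[dx, dy, dz], ...], "delta_rot": [[rx, ry, rz], ...], "gripper": [gripper, ...]}. A call has 1 to 8 rows; each row shifts and turns the commanded pose from where the row before left it, along the tool's axes as they then stand; what a row does not reach is not made up. A row lasts 1/10 s, in which the tool goes at most 50 mm and 8.59 degrees, less where a joint would pass 70% of its speed; a pose out of reach is approached as far as the arm can. A call with a number of a shift or a turn outside -1 to 1 is refused whole. A call with a gripper value outside its range is refused whole. The fingers move at their own pace and stop on an object; "force" is the grip in N (left out, the last holds). Time passes only in rows, so rows that do not move let the fingers close. It gives the time, the measured TCP pose, the force and the opening at its end, in the units of the state.
- state(): the state, without advancing time (a new reading comes with each control period).
- capture(name): name is "side" or "top"; returns the picture (400x640x3 uint8, blue, green, red); there is no depth.
- get_calibration(name): a dict with "mtx" (3x3 intrinsics, pixels), "world_from_camera" (4x4, takes a point from camera to world coordinates). Camera axes: x right, y up, looking along -z (the intrinsics and any distortion apply to the point x, -y, -z); pixel columns grow to the right and rows downward; lengths in m; the calibration is good to about 2 mm. A picture is of the moment at which its call begins. get_calibration takes no time and is no camera call.
- job_done(): hands the job in, once; it reports no verdict.
Trained networks look in the newest picture that a camera, given by its name, has taken for a name from the list of things; names that differ only in an ending like _2 or _b are one class to them, and where a whole thing is asked for, a point or a joint stands for the part that bears it (a point fixed in the world has none). Each returns a list of dicts, best first, with "p" (0 to 1); they miss things now and then, are a little off and sometimes report something else, mostly with a low value. They report only what shows in the picture. A call takes as long as a camera call. They do not tell look-alikes from the thing itself.
- spot_in(target, camera): "pixel" ([column, row] in pixels, amid what is visible of it).
- silhouettes(target, camera): "region" (400x640 bool, what is visible of it) and "pixel" ([column, row] in pixels, amid what is visible of it).
- place_of(target, camera): "pixel" ([column, row] in pixels: a listed point, or the origin of a listed thing).
The state is a dict: "time": time; "joint_pos": joint angles; "joint_velocities": joint speeds; "joint_torque": joint torques, N m; "ee_pos": TCP position; "tcp_rot": TCP orientation; "force": force on the tool from outside, world axes, zero at the start; "torque": the same for the moment, N m; "finger_gap": opening from 0.0 (shut) to 1.0 (fully open).
Only numpy, scipy, OpenCV 4.12 (cv2) and the standard library are available. Lean on these libraries where they do the work, as an engineer would, in place of code of your own. Each camera call takes 0.05 s, during which the arm holds its last target.

## Working session

There is one attempt and no reset: what is moved stays moved. The work goes in short steps, Python scripts to look and compute and a tool call to move; the robot and the scene stay as the last step left them, time stands still between calls to the robot, and variables do not carry over. Pictures are saved under pics/ and viewed, and the job is handed in when it is done.

Besides the shell and the picture viewer there is one more tool, called after "Request:" in YAML: its name, and indented under it one key for each argument. arm_command: Moves the arm, as the interface text tells. Its arguments: {"type":"object","properties":{"offset":{"type":"array","items":{"type":"array","items":{"type":"number","minimum":-1,"maximum":1}}},"delta_rot":{"type":"array","items":{"type":"array","items":{"type":"number","minimum":-1,"maximum":1}}},"gripper":{"type":"array","items":{"type":"number"}},"force":{"type":"number"}},"required":["offset","delta_rot","gripper"]}

```bash
ls; mkdir -p pics
python3 - <<'E'
from cell import *
import cv2
s=state();print(s)
for n in("side","top"):
    im=capture(n);cv2.imwrite(f"pics/{n}0.png",im)
    c=get_calibration(n);print(n,c)
E
```

```text
pics
{'time': 0.0, 'joint_pos': array([ 1.01090668,  0.47776601,  0.02235343,  1.55640653, -0.01150409,
        1.1092821 , -0.08309129]), 'joint_velocities': array([-0.00059569,  0.00019887,  0.00136293,  0.00074405,  0.00036882,
       -0.00053636, -0.00078072]), 'joint_torque': array([ 6.32096071e-04, -5.82849526e+01,  1.53459672e+00, -2.72599375e+01,
       -5.43675560e-02,  1.69906067e-02,  1.43274624e-04]), 'ee_pos': array([ 0.29441926, -0.60676631,  0.22172381]), 'tcp_rot': array([-8.27909145e-04,  9.74591830e-01,  2.23986635e-01, -2.56814228e-04]), 'force': array([-0.59422665,  0.52243223, -0.37703727]), 'torque': array([-0.01333349, -0.04956174, -0.00289296]), 'finger_gap': 1.0022795760198215}
side {'mtx': array([[455.25953358,   0.        , 313.58690068],
       [  0.        , 455.25953358, 200.22071967],
       [  0.        ,   0.        ,   1.        ]]), 'world_from_camera': array([[-0.99906687,  0.01402934, -0.04084813,  0.49513112],
       [-0.0405368 , -0.63097545,  0.77474302,  0.84716897],
       [-0.01490503,  0.77567594,  0.63095537,  0.73184328],
       [ 0.        ,  0.        ,  0.        ,  1.        ]])}
top {'mtx': array([[361.14727964,   0.        , 324.22621349],
       [  0.        , 361.14727964, 198.93847327],
       [  0.        ,   0.        ,   1.        ]]), 'world_from_camera': array([[-0.02578766,  0.996412  , -0.08061089,  0.46016736],
       [-0.99958608, -0.0267304 , -0.01063752,  0.00945824],
       [-0.01275411,  0.08030321,  0.99668888,  1.05433362],
       [ 0.        ,  0.        ,  0.        ,  1.        ]])}
```

View pics/side0.png

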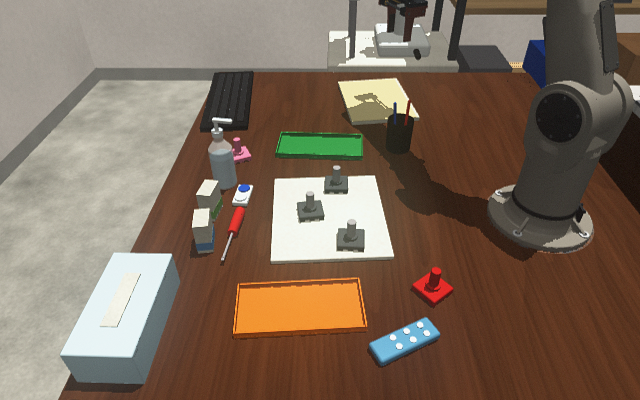

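View pics/top0.png

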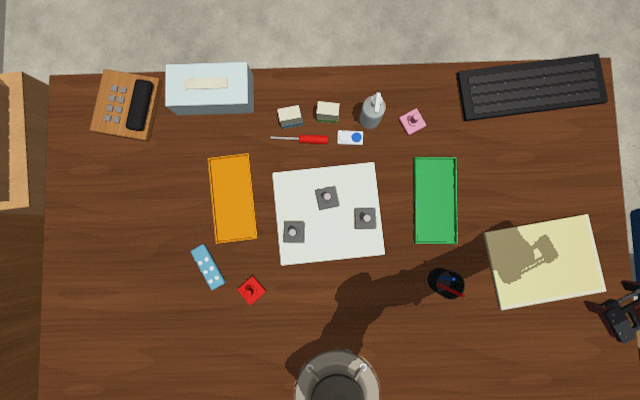

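Side view: three dark feet on the white board at about (336,180), (310,207) and (351,237). The green tray is at (320,146), the orange tray at (300,307), the red decoy at (434,285) and the pink one at (238,150). Top view: feet at (294,231), (327,197) and (366,217), orange tray (233,198), green tray (435,200), red decoy (251,290), pink decoy (413,121). I'm choosing only the dark ones on the board.

```bash
cat > h.py <<'E'
import numpy as np, cv2
from cell import *
def ray(cam,px):
    c=get_calibration(cam);K=c["mtx"];T=c["world_from_camera"]
    d=np.array([(px[0]-K[0,2])/K[0,0],-(px[1]-K[1,2])/K[1,1],-1.]);d=T[:3,:3]@d
    return T[:3,3],d/np.linalg.norm(d)
def plane(cam,px,z):
    o,d=ray(cam,px);return o+d*(z-o[2])/d[2]
def proj(cam,P):
    c=get_calibration(cam);K=c["mtx"];T=c["world_from_camera"]
    p=T[:3,:3].T@(np.asarray(P)-T[:3,3]);return np.array([K[0,2]+K[0,0]*p[0]/-p[2],K[1,2]-K[1,1]*p[1]/-p[2]])
def tri(p1,p2,c1="top",c2="side"):
    o1,d1=ray(c1,p1);o2,d2=ray(c2,p2)
    A=np.stack([d1,-d2],1);t=np.linalg.lstsq(A,o2-o1,rcond=None)[0]
    a=o1+t[0]*d1;b=o2+t[1]*d2;return (a+b)/2,np.linalg.norm(a-b)
E
python3 - <<'E'
from h import *
for n in("side","top"): capture(n)
R={}
for t in("foot_a","tray_green","tray_orange","board"):
  for n in("top","side"):
    r=place_of(t,n);R[t,n]=r
    print(t,n,[(np.round(x["pixel"],1).tolist(),round(x["p"],2)) for x in r])
for a in R["foot_a","top"]:
  for b in R["foot_a","side"]:
    P,e=tri(a["pixel"],b["pixel"])
    if e<.012: print(np.round(a["pixel"]),np.round(b["pixel"]),P.round(4),round(e,4))
for t in("tray_green","tray_orange","board"):
    print(t,tri(R[t,"top"][0]["pixel"],R[t,"side"][0]["pixel"]))
for t,z in(("tray_green",.016),("tray_orange",.016),("board",.012),("foot_a",.02)):
  for x in silhouettes(t,"top"):
    m=x["region"].astype(np.uint8)
    pts=np.argwhere(m)[:,::-1].astype(float)
    w=np.array([plane("top",p,z)[:2] for p in pts],np.float32)
    (c,s,a)=cv2.minAreaRect(w); print(t,np.round(x["pixel"]),round(x["p"],2),np.round(c,4),np.round(s,4),round(a,1))
for n in("top","side"):
  im=cv2.imread(f"pics/{n}0.png"); 
  x0,y0,x1,y1=(270,160,390,270) if n=="top" else (265,155,395,265)
  cv2.imwrite(f"pics/{n}crop.png",cv2.resize(im[y0:y1,x0:x1],None,fx=6,fy=5.4 if 0 else 5,interpolation=cv2.INTER_CUBIC))
E
```

```text
foot_a top [([411.3, 123.3], 0.88), ([252.7, 287.7], 0.82), ([325.3, 198.4], 0.79), ([295.3, 229.4], 0.77), ([358.0, 220.7], 0.67)]
foot_a side [([349.7, 244.3], 0.86), ([312.6, 214.7], 0.81), ([236.6, 157.0], 0.76), ([430.2, 288.3], 0.69), ([332.8, 186.7], 0.65)]
tray_green top []
tray_green side [([320.8, 144.2], 0.64), ([299.7, 306.3], 0.19)]
tray_orange top [([233.0, 199.2], 0.87)]
tray_orange side [([299.6, 307.9], 0.71)]
board top [([329.6, 211.6], 0.95)]
board side [([328.6, 218.1], 0.74)]
[411. 123.] [237. 157.] [ 7.687e-01 -2.437e-01 -2.000e-04] 0.0094
[253. 288.] [430. 288.] [0.2943 0.2325 0.0042] 0.002
[325. 198.] [313. 215.] [0.544  0.0175 0.0112] 0.0041
[295. 229.] [350. 244.] [0.4564 0.1072 0.0019] 0.0046Traceback (most recent call last):
  File "<stdin>", line 13, in <module>
IndexError: list index out of range
```

Run:
```python
from h import *
top=cv2.imread("pics/top0.png");side=cv2.imread("pics/side0.png")
def rect(cam,m,z):
    k=np.ones((3,3),np.uint8); m=cv2.morphologyEx(m,cv2.MORPH_OPEN,k)
    n,l,st,c=cv2.connectedComponentsWithStats(m);i=1+np.argmax(st[1:,4])
    pts=np.argwhere(l==i)[:,::-1].astype(float)
    w=np.array([plane(cam,p,z)[:2] for p in pts],np.float32)
    c,s,a=cv2.minAreaRect(w); print(cam,st[i],np.round(c,4),np.round(s,4),round(a,1))
for cam,im in(("top",top),("side",side)):
  h=cv2.cvtColor(im,cv2.COLOR_BGR2HSV)
  print("green",end=' ');rect(cam,cv2.inRange(h,(50,120,50),(75,255,255)),.016)
  print("orange",end=' ');rect(cam,cv2.inRange(h,(10,200,120),(22,255,255)),.016)
  w=cv2.inRange(h,(0,0,180),(180,45,255)); 
  if cam=="top":w[:150]=0
  else: w[:150]=0; w[:,:260]=0
  print("board",end=' ');rect(cam,w,.012)
for n,im in(("top",top),("side",side)):
  x0,y0,x1,y1=(270,160,390,270) if n=="top" else (265,155,395,265)
  cv2.imwrite(f"pics/{n}crop.png",cv2.resize(im[y0:y1,x0:x1],None,fx=5,fy=5,interpolation=cv2.INTER_CUBIC))
for x in silhouettes("foot_a","top"): print(np.round(x["pixel"]),x["region"].sum(),round(x["p"],2))
```

```text
green Traceback (most recent call last):
  File "<stdin>", line 11, in <module>
  File "<stdin>", line 7, in rect
  File "h.py", line 8, in plane
    o,d=ray(cam,px);return o+d*(z-o[2])/d[2]
        ~~~^^^^^^^^
  File "h.py", line 4, in ray
    c=get_calibration(cam);K=c["mtx"];T=c["world_from_camera"]
ValueError: time passes only in moves, steps and waits
```

```bash
python3 - <<'E'
import pickle
from cell import get_calibration
pickle.dump({n:get_calibration(n) for n in("top","side")},open("cal.pkl","wb"))
s=open("h.py").read().replace("from cell import *","from cell import state,capture,silhouettes,place_of,spot_in,job_done\nimport pickle\nCAL=pickle.load(open('cal.pkl','rb'))\nget_calibration=CAL.get")
open("h.py","w").write(s)
E
python3 - <<'E'
from h import *
top=cv2.imread("pics/top0.png");side=cv2.imread("pics/side0.png")
def rect(cam,m,z):
    k=np.ones((3,3),np.uint8); m=cv2.morphologyEx(m,cv2.MORPH_OPEN,k)
    n,l,st,c=cv2.connectedComponentsWithStats(m);i=1+np.argmax(st[1:,4])
    pts=np.argwhere(l==i)[:,::-1].astype(float)
    w=np.array([plane(cam,p,z)[:2] for p in pts],np.float32)
    c,s,a=cv2.minAreaRect(w); print(cam,st[i],np.round(c,4),np.round(s,4),round(a,1))
for cam,im in(("top",top),("side",side)):
  h=cv2.cvtColor(im,cv2.COLOR_BGR2HSV)
  print("green",end=' ');rect(cam,cv2.inRange(h,(50,120,50),(75,255,255)),.016)
  print("orange",end=' ');rect(cam,cv2.inRange(h,(10,200,120),(22,255,255)),.016)
  w=cv2.inRange(h,(0,0,180),(180,45,255)); 
  if cam=="top":w[:150]=0
  else: w[:150]=0; w[:,:260]=0
  print("board",end=' ');rect(cam,w,.012)
for n,im in(("top",top),("side",side)):
  x0,y0,x1,y1=(270,160,390,270) if n=="top" else (265,155,395,265)
  cv2.imwrite(f"pics/{n}crop.png",cv2.resize(im[y0:y1,x0:x1],None,fx=5,fy=5,interpolation=cv2.INTER_CUBIC))
for x in silhouettes("foot_a","top"): print(np.round(x["pixel"]),x["region"].sum(),round(x["p"],2))
E
```

```text
green top [ 414  157   44   87 3697] [ 0.5336 -0.2982] [0.1226 0.2491] 87.8
orange top [ 208  154   50   89 3590] [0.5557 0.2874] [0.2515 0.1211] 5.4
board top [ 273  162  112  103 8267] [0.5042 0.0114] [0.2696 0.298 ] 4.5
green side [ 276  135   87   21 1554] [ 0.5351 -0.2891] [0.1   0.249] 87.6
orange side [ 233  299   49   35 1010] [0.634  0.3159] [0.0888 0.0795] 5.3
board side [ 271  176  123   85 7500] [0.5052 0.0127] [0.2682 0.2997] 4.5
[323. 196.] 388 0.98
[412. 122.] 434 0.91
[252. 288.] 494 0.72
[363. 219.] 471 0.64
[296. 229.] 451 0.56
```

View pics/topcrop.png

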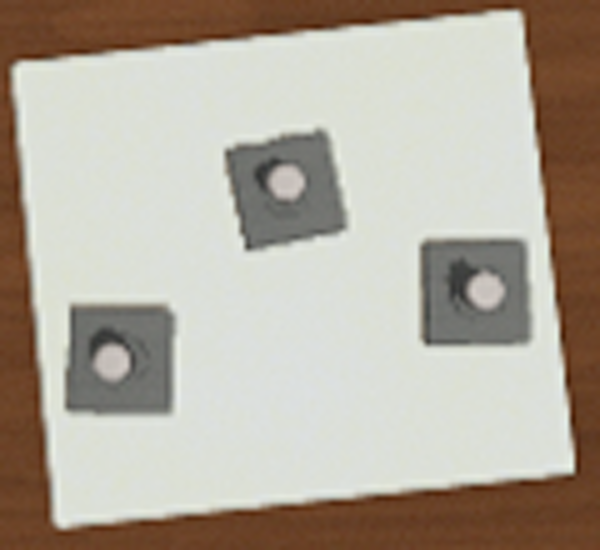

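View pics/sidecrop.png

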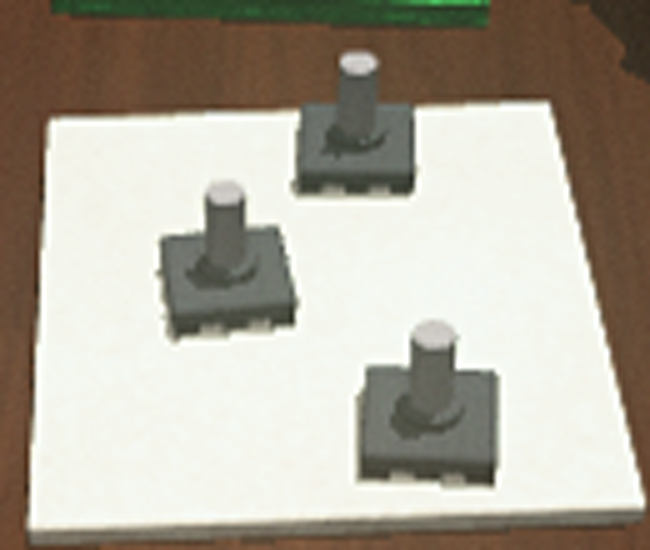

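The crops confirm three dark feet on the board, upright. In the top view their stem tops are at about (326.8,196), (292,232) and (366.8,217.6). No red or pink among them.

Run:
```python
from h import *
T=[((286,182),(226,190)),((112,362),(434,333)),((486,290),(358,62))]
P=[]
for a,b in T:
    a=np.array(a)/5+[270,160]-.4; b=np.array(b)/5+[265,155]-.4
    p,e=tri(a,b);P.append(p);print(p.round(4),round(e,4),"top@.074",plane("top",a,.074).round(4),"side",plane("side",b,.074).round(4))
top=cv2.imread("pics/top0.png");h=cv2.cvtColor(top,cv2.COLOR_BGR2HSV)
g=cv2.inRange(top,(50,50,50),(140,140,140))
m=np.zeros_like(g);m[165:262,278:380]=g[165:262,278:380]
m=cv2.morphologyEx(m,cv2.MORPH_CLOSE,np.ones((5,5),np.uint8))
n,l,st,c=cv2.connectedComponentsWithStats(m)
for i in range(1,n):
    if st[i,4]<200: continue
    cs=cv2.findContours((l==i).astype(np.uint8),0,2)[0][0][:,0].astype(float)
    w=np.array([plane("top",p,.028)[:2] for p in cs],np.float32)
    cc,s,a=cv2.minAreaRect(w);print(st[i],np.round(cc,4),np.round(s,4),round(a,1))
from scipy.spatial.transform import Rotation as R
s=state();q=s["tcp_rot"];print(s["time"],s["ee_pos"],R.from_quat([q[1],q[2],q[3],q[0]]).as_matrix().round(4))
```

```text
[0.5474 0.0127 0.075 ] 0.0004 top@.074 [0.5473 0.0127 0.074 ] side [0.5477 0.0114 0.074 ]
[0.4525 0.1094 0.074 ] 0.0009 top@.074 [0.452  0.1094 0.074 ] side [0.453  0.1095 0.074 ]
[ 0.486 -0.094  0.074] 0.0006 top@.074 [ 0.4857 -0.094   0.074 ] side [ 0.4863 -0.094   0.074 ]
[315 186  24  24 389] [0.5472 0.0137] [0.0594 0.0585] 10.4
[354 208  22  21 407] [ 0.486  -0.0924] [0.0595 0.0567] 88.5
[283 221  22  22 403] [0.453  0.1099] [0.0594 0.0593] 88.5
0.65 [ 0.2947113  -0.6072638   0.22265345] [[ 0.8997  0.4366  0.    ]
 [ 0.4366 -0.8997  0.    ]
 [ 0.     -0.     -1.    ]]
```

Stem axes, two views agreeing within 1 mm and heights matching: F1 (0.547, 0.013), F2 (0.4525, 0.109), F3 (0.486, -0.094), tops at 0.074. I'll first turn the tool so that tool x = +y, y = +x and z = down. Rows then read (dy, dx, -dz)/0.05.

Request:
arm_command:
  offset:
    - [0,0,0]
    - [0,0,0]
    - [0,0,0]
    - [0,0,0]
    - [0,0,0]
    - [0,0,0]
    - [0,0,0]
    - [0,0,0]
  delta_rot:
    - [0,0,-1]
    - [0,0,-1]
    - [0,0,-1]
    - [0,0,-1]
    - [0,0,-1]
    - [0,0,-1]
    - [0,0,-1]
    - [0,0,-1]
  gripper: [0,0,0,0,0,0,0,0]

```text
time: 1.45
ee_pos: [0.2946, -0.6073, 0.2227]
tcp_rot: [0.0, 0.809, 0.587, -0.0]
force: [0.1, -0.1, 0.3]
finger_gap: 0.503
```

Request:
arm_command:
  offset:
    - [0,0,0]
    - [0,0,0]
    - [0,0,0]
    - [0,0,0]
    - [0,0,0]
  delta_rot:
    - [0,0,-1]
    - [0,0,-1]
    - [0,0,-1]
    - [0,0,-0.19]
    - [0,0,0]
  gripper: [0,0,0,0,0]

```text
time: 1.95
ee_pos: [0.2946, -0.6074, 0.2227]
tcp_rot: [0.0, 0.708, 0.706, 0.0]
force: [-0.7, -0.7, 0.4]
finger_gap: 0.5
```

Request:
arm_command:
  offset:
    - [0.5,0.2,0]
    - [0.8,0.3,0]
    - [0.8,0.3,0]
    - [0.8,0.3,0]
    - [0.8,0.3,0]
    - [0.8,0.3,0]
    - [0.8,0.3,0]
    - [0.8,0.3,0]
  delta_rot:
    - [0,0,0]
    - [0,0,0]
    - [0,0,0]
    - [0,0,0]
    - [0,0,0]
    - [0,0,0]
    - [0,0,0]
    - [0,0,0]
  gripper: [0,0,0,0,0,0,0,0]

```text
time: 2.75
ee_pos: [0.4102, -0.3007, 0.223]
tcp_rot: [0.0, 0.708, 0.706, 0.0]
force: [0.7, -0.3, 0.6]
finger_gap: 0.502
```

Request:
arm_command:
  offset:
    - [0.8,0.3,0.3]
    - [0.8,0.3,0.5]
    - [0.8,0.3,0.5]
    - [0.8,0.3,0.5]
    - [0.7,0.28,0.3]
    - [0.26,0.14,0.2]
    - [0,0,0]
    - [0,0,0]
  delta_rot:
    - [0,0,0]
    - [0,0,0]
    - [0,0,0]
    - [0,0,0]
    - [0,0,0]
    - [0,0,0]
    - [0,0,0]
    - [0,0,0]
  gripper: [0,0,0,0,0,0,0,0]

```text
time: 3.55
ee_pos: [0.4906, -0.0949, 0.1078]
tcp_rot: [0.0, 0.708, 0.707, -0.0]
force: [-0.0, -0.9, 0.9]
finger_gap: 0.498
```

Request:
arm_command:
  offset:
    - [0.02,-0.09,0.3]
    - [0,0,0.4]
    - [0,0,0.4]
    - [0,0,0.2]
    - [0,0,0.06]
    - [0,0,0]
  delta_rot:
    - [0,0,0]
    - [0,0,0]
    - [0,0,0]
    - [0,0,0]
    - [0,0,0]
    - [0,0,0]
  gripper: [0,0,0,0,0,0]

```text
time: 4.15
ee_pos: [0.4863, -0.0941, 0.04]
tcp_rot: [0.0, 0.708, 0.707, -0.0]
force: [0.9, 0.7, 0.7]
finger_gap: 0.5
```

Run:
```python
from h import *
cv2.imwrite("pics/s1.png",capture("side")[130:290,230:430].repeat(3,0).repeat(3,1))
```

```text
(no output)
```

View pics/s1.png

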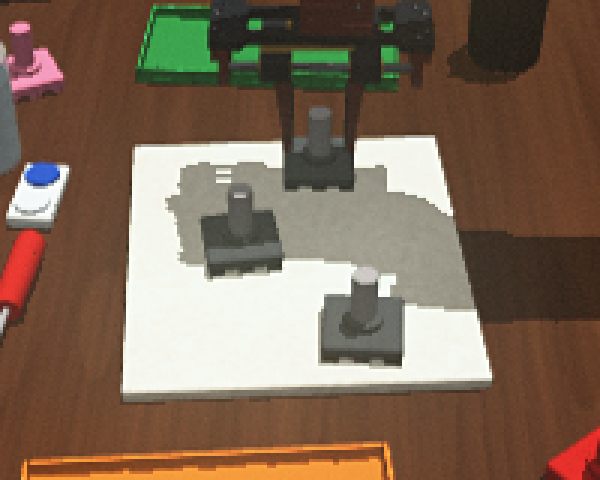

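The fingers straddle the stem with no contact. Now a slow push along +x.

Request:
arm_command:
  offset:
    - [0,0.08,0]
    - [0,0.08,0]
    - [0,0.08,0]
    - [0,0.08,0]
    - [0,0.08,0]
  delta_rot:
    - [0,0,0]
    - [0,0,0]
    - [0,0,0]
    - [0,0,0]
    - [0,0,0]
  gripper: [0,0,0,0,0]

```text
time: 4.7
ee_pos: [0.5062, -0.0933, 0.0396]
tcp_rot: [-0.0, 0.707, 0.707, -0.0]
force: [-1.3, 0.5, 0.7]
finger_gap: 0.502
```

Request:
arm_command:
  offset:
    - [0,0.08,0]
    - [0,0.08,0]
  delta_rot:
    - [0,0,0]
    - [0,0,0]
  gripper: [0,0]

```text
time: 4.9
ee_pos: [0.5144, -0.0933, 0.0396]
tcp_rot: [-0.0, 0.707, 0.707, -0.0]
force: [-1.5, 0.2, 1.2]
finger_gap: 0.496
```

Request:
arm_command:
  offset:
    - [0,0.08,0]
    - [0,0.08,0]
  delta_rot:
    - [0,0,0]
    - [0,0,0]
  gripper: [0,0]

```text
time: 5.1
ee_pos: [0.5225, -0.0933, 0.0396]
tcp_rot: [-0.0, 0.707, 0.707, -0.0]
force: [-1.6, -0.3, 1.0]
finger_gap: 0.5
```

Request:
arm_command:
  offset:
    - [0,0.08,0]
    - [0,0.08,0]
  delta_rot:
    - [0,0,0]
    - [0,0,0]
  gripper: [0,0]

```text
time: 5.3
ee_pos: [0.5305, -0.0933, 0.0396]
tcp_rot: [-0.0, 0.707, 0.707, 0.0]
force: [-1.4, 0.3, 0.7]
finger_gap: 0.504
```

Request:
arm_command:
  offset:
    - [0,0.08,0]
    - [0,0,0]
  delta_rot:
    - [0,0,0]
    - [0,0,0]
  gripper: [0,0]

```text
time: 5.5
ee_pos: [0.5353, -0.0932, 0.0397]
tcp_rot: [0.0, 0.707, 0.707, 0.001]
force: [1.2, -0.4, 0.1]
finger_gap: 0.5
```

Run:
```python
from h import *
cv2.imwrite("pics/s2.png",capture("side")[130:290,230:430].repeat(3,0).repeat(3,1))
```

```text
(no output)
```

View pics/s2.png

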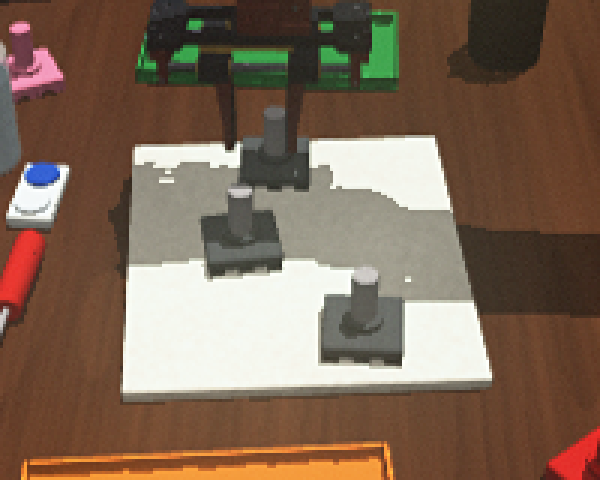

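F3 (crop stem 318 → 274 px) slid about 37 mm with roughly 1.4 N drag, so it's hard. Next F1.

Request:
arm_command:
  offset:
    - [0,-0.1,-0.1]
    - [0,0,-0.4]
    - [0,0,-0.4]
    - [0,0,-0.4]
    - [0.6,0.1,0]
    - [0.8,0.12,0]
    - [0.7,0.1,0]
    - [0.02,0,0]
  delta_rot:
    - [0,0,0]
    - [0,0,0]
    - [0,0,0]
    - [0,0,0]
    - [0,0,0]
    - [0,0,0]
    - [0,0,0]
    - [0,0,0]
  gripper: [0,0,0,0,0,0,0,0]

```text
time: 6.35
ee_pos: [0.5456, 0.0189, 0.1057]
tcp_rot: [-0.0, 0.704, 0.71, 0.002]
force: [-0.9, 0.8, 0.0]
finger_gap: 0.498
```

Request:
arm_command:
  offset:
    - [0,0,0]
    - [0,0.02,0.4]
    - [0,0,0.4]
    - [0,0,0.4]
    - [0,0,0.1]
    - [0,0,0]
  delta_rot:
    - [0,0,0]
    - [0,0,0]
    - [0,0,0]
    - [0,0,0]
    - [0,0,0]
    - [0,0,0]
  gripper: [0,0,0,0,0,0]

```text
time: 6.95
ee_pos: [0.5455, 0.0113, 0.0392]
tcp_rot: [-0.0, 0.708, 0.707, -0.001]
force: [-0.3, -0.3, 0.4]
finger_gap: 0.499
```

Request:
arm_command:
  offset:
    - [0,-0.08,0]
    - [0,-0.08,0]
    - [0,-0.08,0]
    - [0,-0.08,0]
    - [0,-0.08,0]
  delta_rot:
    - [0,0,0]
    - [0,0,0]
    - [0,0,0]
    - [0,0,0]
    - [0,0,0]
  gripper: [0,0,0,0,0]

```text
time: 7.45
ee_pos: [0.5275, 0.0129, 0.0405]
tcp_rot: [0.001, 0.707, 0.707, 0.001]
force: [5.0, -0.4, 1.0]
finger_gap: 0.498
```

Request:
arm_command:
  offset:
    - [0,-0.08,0]
    - [0,-0.08,0]
  delta_rot:
    - [0,0,0]
    - [0,0,0]
  gripper: [0,0]

```text
time: 7.65
ee_pos: [0.5195, 0.013, 0.0404]
tcp_rot: [0.001, 0.707, 0.707, 0.001]
force: [5.5, 0.4, 2.8]
finger_gap: 0.5
```

Request:
arm_command:
  offset:
    - [0,-0.08,0]
    - [0,-0.08,0]
  delta_rot:
    - [0,0,0]
    - [0,0,0]
  gripper: [0,0]

```text
time: 7.85
ee_pos: [0.5116, 0.013, 0.0404]
tcp_rot: [0.001, 0.707, 0.707, 0.001]
force: [5.1, 0.3, 3.4]
finger_gap: 0.501
```

Request:
arm_command:
  offset:
    - [0,-0.08,0]
    - [0,-0.08,0]
  delta_rot:
    - [0,0,0]
    - [0,0,0]
  gripper: [0,0]

```text
time: 8.05
ee_pos: [0.5036, 0.013, 0.0404]
tcp_rot: [0.001, 0.707, 0.707, 0.001]
force: [6.3, 0.1, 2.0]
finger_gap: 0.501
```

Request:
arm_command:
  offset:
    - [0,-0.08,0]
    - [0,0,0]
  delta_rot:
    - [0,0,0]
    - [0,0,0]
  gripper: [0,0]

```text
time: 8.25
ee_pos: [0.4989, 0.013, 0.0403]
tcp_rot: [0.001, 0.707, 0.707, 0.001]
force: [4.4, -0.3, 3.4]
finger_gap: 0.494
```

Run:
```python
from h import *
cv2.imwrite("pics/s3.png",capture("side")[130:290,230:430].repeat(3,0).repeat(3,1))
```

```text
(no output)
```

View pics/s3.png

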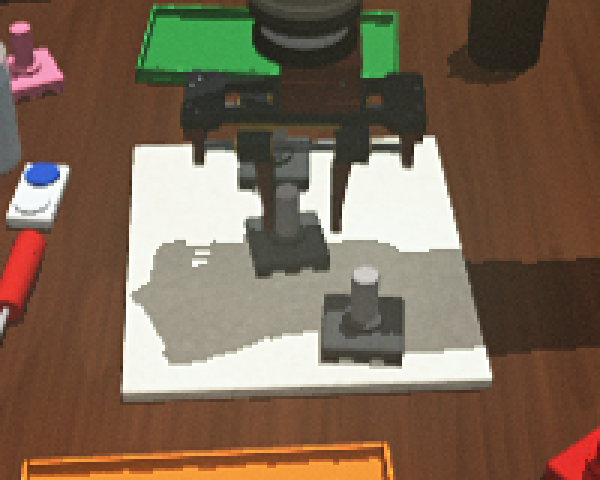

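F1 (stem 238 → 287 px in the crop) dragged at about 5.5 N, so it grips. Next F2, pushing +x.

Request:
arm_command:
  offset:
    - [0,0.1,-0.05]
    - [0,0,-0.4]
    - [0,0,-0.5]
    - [0,0,-0.35]
    - [0.5,-0.25,0]
    - [0.7,-0.4,0]
    - [0.5,-0.26,0]
    - [0.22,-0.12,0]
  delta_rot:
    - [0,0,0]
    - [0,0,0]
    - [0,0,0]
    - [0,0,0]
    - [0,0,0]
    - [0,0,0]
    - [0,0,0]
    - [0,0,0]
  gripper: [0,0,0,0,0,0,0,0]

```text
time: 9.1
ee_pos: [0.449, 0.1104, 0.1041]
tcp_rot: [-0.001, 0.706, 0.708, -0.002]
force: [-0.0, 0.4, -0.1]
finger_gap: 0.503
```

Request:
arm_command:
  offset:
    - [0,0,0]
    - [0,0,0]
  delta_rot:
    - [0,0,0]
    - [0,0,0]
  gripper: [0,0]

```text
time: 9.3
ee_pos: [0.4518, 0.1074, 0.1043]
tcp_rot: [-0.0, 0.707, 0.707, -0.001]
force: [-0.7, 0.1, 0.2]
finger_gap: 0.497
```

Request:
arm_command:
  offset:
    - [0.02,0.01,0.4]
    - [0,0,0.4]
    - [0,0,0.36]
    - [0,0,0.1]
    - [0,0,0]
  delta_rot:
    - [0,0,0]
    - [0,0,0]
    - [0,0,0]
    - [0,0,0]
    - [0,0,0]
  gripper: [0,0,0,0,0]

```text
time: 9.8
ee_pos: [0.4521, 0.1084, 0.041]
tcp_rot: [-0.0, 0.708, 0.706, -0.001]
force: [0.2, -0.5, -0.5]
finger_gap: 0.497
```

Request:
arm_command:
  offset:
    - [0,0.08,0]
    - [0,0.08,0]
    - [0,0.08,0]
    - [0,0.08,0]
    - [0,0.08,0]
  delta_rot:
    - [0,0,0]
    - [0,0,0]
    - [0,0,0]
    - [0,0,0]
    - [0,0,0]
  gripper: [0,0,0,0,0]

```text
time: 10.3
ee_pos: [0.4698, 0.1093, 0.0415]
tcp_rot: [-0.001, 0.707, 0.707, -0.002]
force: [-9.1, 0.2, 6.5]
finger_gap: 0.498
```

Request:
arm_command:
  offset:
    - [0,0.08,0]
    - [0,0.08,0]
  delta_rot:
    - [0,0,0]
    - [0,0,0]
  gripper: [0,0]

```text
time: 10.5
ee_pos: [0.4777, 0.1093, 0.0415]
tcp_rot: [-0.001, 0.707, 0.707, -0.002]
force: [-9.0, 0.3, 7.1]
finger_gap: 0.504
```

Request:
arm_command:
  offset:
    - [0,0.08,0]
    - [0,0.08,0]
  delta_rot:
    - [0,0,0]
    - [0,0,0]
  gripper: [0,0]

```text
time: 10.7
ee_pos: [0.4857, 0.1094, 0.0415]
tcp_rot: [-0.001, 0.707, 0.707, -0.002]
force: [-8.4, -0.4, 6.9]
finger_gap: 0.502
```

Request:
arm_command:
  offset:
    - [0,0.08,0]
    - [0,0.08,0]
  delta_rot:
    - [0,0,0]
    - [0,0,0]
  gripper: [0,0]

```text
time: 10.9
ee_pos: [0.4937, 0.1094, 0.0415]
tcp_rot: [-0.001, 0.707, 0.707, -0.002]
force: [-7.9, -0.5, 6.4]
finger_gap: 0.504
```

Request:
arm_command:
  offset:
    - [0,0.08,0]
    - [0,0,0]
  delta_rot:
    - [0,0,0]
    - [0,0,0]
  gripper: [0,0]

```text
time: 11.1
ee_pos: [0.4987, 0.1094, 0.0416]
tcp_rot: [-0.001, 0.707, 0.707, -0.002]
force: [-5.0, -0.2, 3.7]
finger_gap: 0.5
```

Run:
```python
from h import *
cv2.imwrite("pics/s4.png",capture("side")[130:290,230:430].repeat(3,0).repeat(3,1))
```

```text
(no output)
```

View pics/s4.png

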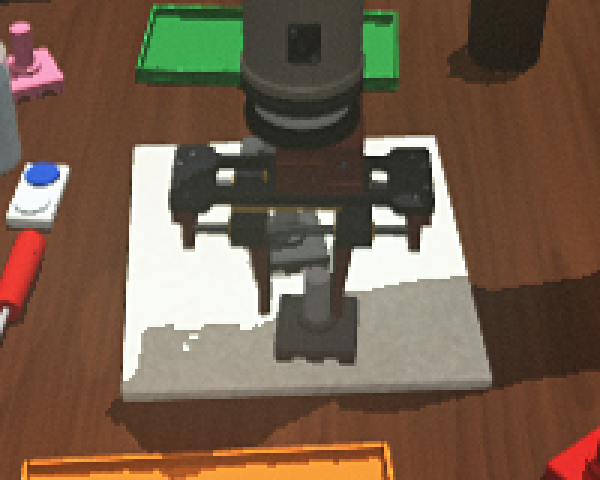

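F2 (stem 364 → 316 px in the crop) dragged at about 8.5 N, so it grips. F1 and F2 go to green, F3 to orange. Now I centre on F2's stem and grasp.

Request:
arm_command:
  offset:
    - [0,-0.12,0]
    - [0,-0.12,0]
    - [0,0,0]
    - [0,0,0]
    - [0,0,0]
    - [0,0,0]
    - [0,0,0]
  delta_rot:
    - [0,0,0]
    - [0,0,0]
    - [0,0,0]
    - [0,0,0]
    - [0,0,0]
    - [0,0,0]
    - [0,0,0]
  gripper: [0,0,0,-0.6,-0.6,-0.6,-0.6]
  force: 35

```text
time: 11.85
ee_pos: [0.4872, 0.1097, 0.0415]
tcp_rot: [-0.0, 0.707, 0.707, -0.001]
force: [-4.2, -0.7, 5.4]
finger_gap: 0.217
```

Request:
arm_command:
  offset:
    - [0,0,0]
    - [0,0,-0.15]
    - [0,0,-0.35]
    - [0,0,-0.5]
    - [0,0,-0.6]
    - [0,0,-0.5]
    - [0,0,-0.2]
    - [0,0,0]
  delta_rot:
    - [0,0,0]
    - [0,0,0]
    - [0,0,0]
    - [0,0,0]
    - [0,0,0]
    - [0,0,0]
    - [0,0,0]
    - [0,0,0]
  gripper: [-1,-1,-1,-1,-1,-1,-1,-1]
  force: 35

```text
time: 12.65
ee_pos: [0.4891, 0.1096, 0.1576]
tcp_rot: [0.001, 0.707, 0.707, 0.001]
force: [0.9, -0.5, -6.1]
finger_gap: 0.222
```

Holding about 0.63 kg. Carry to the green tray slot at (0.49, -0.298).

Request:
arm_command:
  offset:
    - [-0.3,0,0]
    - [-0.6,0,0]
    - [-0.8,0,0]
    - [-0.8,0,0]
    - [-0.8,0,0]
    - [-0.8,0,0]
    - [-0.8,0,0]
    - [-0.8,0,0]
  delta_rot:
    - [0,0,0]
    - [0,0,0]
    - [0,0,0]
    - [0,0,0]
    - [0,0,0]
    - [0,0,0]
    - [0,0,0]
    - [0,0,0]
  gripper: [-1,-1,-1,-1,-1,-1,-1,-1]

```text
time: 13.45
ee_pos: [0.4868, -0.1768, 0.1547]
tcp_rot: [-0.001, 0.707, 0.707, -0.001]
force: [-0.5, 0.9, -6.3]
finger_gap: 0.216
```

Request:
arm_command:
  offset:
    - [-0.8,0,0]
    - [-0.7,0,0]
    - [-0.5,0,0]
    - [-0.3,0,0]
    - [-0.16,0,0]
    - [0,0,0]
    - [0,0,0]
    - [0,0,0]
  delta_rot:
    - [0,0,0]
    - [0,0,0]
    - [0,0,0]
    - [0,0,0]
    - [0,0,0]
    - [0,0,0]
    - [0,0,0]
    - [0,0,0]
  gripper: [-1,-1,-1,-1,-1,-1,-1,-1]

```text
time: 14.25
ee_pos: [0.4886, -0.2964, 0.1566]
tcp_rot: [-0.0, 0.706, 0.708, 0.0]
force: [0.2, -0.2, -5.7]
finger_gap: 0.221
```

Request:
arm_command:
  offset:
    - [0,0,0.2]
    - [0,0,0.4]
    - [0,0,0.5]
    - [0,0,0.5]
    - [0,0,0.35]
    - [0,0,0.15]
    - [0,0,0.1]
    - [0,0,0]
  delta_rot:
    - [0,0,0]
    - [0,0,0]
    - [0,0,0]
    - [0,0,0]
    - [0,0,0]
    - [0,0,0]
    - [0,0,0]
    - [0,0,0]
  gripper: [-1,-1,-1,-1,-1,-1,-1,-1]

```text
time: 15.05
ee_pos: [0.4884, -0.2981, 0.0465]
tcp_rot: [-0.0, 0.707, 0.707, 0.0]
force: [0.7, 0.5, -6.4]
finger_gap: 0.224
```

Run:
```python
from h import *
cv2.imwrite("pics/s5.png",capture("side")[80:260,220:440].repeat(3,0).repeat(3,1))
```

```text
(no output)
```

View pics/s5.png

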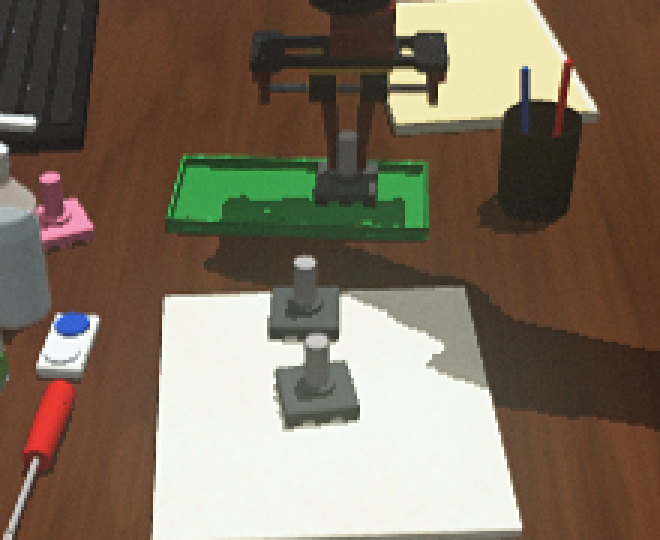

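F2 hangs upright inside the green tray (crop (347,180)), with F3 and F1 still on the board at (305,300) and (317,380). Lowering gently.

Request:
arm_command:
  offset:
    - [0,0,0.08]
    - [0,0,0.06]
    - [0,0,0.04]
    - [0,0,0.03]
    - [0,0,0.03]
    - [0,0,0]
  delta_rot:
    - [0,0,0]
    - [0,0,0]
    - [0,0,0]
    - [0,0,0]
    - [0,0,0]
    - [0,0,0]
  gripper: [-1,-1,-1,-1,-1,-1]

```text
time: 15.7
ee_pos: [0.4881, -0.2983, 0.0345]
tcp_rot: [-0.0, 0.707, 0.707, -0.0]
force: [-0.0, 1.1, -6.6]
finger_gap: 0.222
```

Request:
arm_command:
  offset:
    - [0,0,0.02]
    - [0,0,0]
  delta_rot:
    - [0,0,0]
    - [0,0,0]
  gripper: [-1,-1]

```text
time: 15.9
ee_pos: [0.4883, -0.2984, 0.0339]
tcp_rot: [0.0, 0.707, 0.707, -0.0]
force: [-1.0, 0.4, -4.4]
finger_gap: 0.223
```

Touching begins; one more small step, then release.

Request:
arm_command:
  offset:
    - [0,0,0.02]
    - [0,0,0]
  delta_rot:
    - [0,0,0]
    - [0,0,0]
  gripper: [-1,-1]

```text
time: 16.1
ee_pos: [0.4885, -0.2984, 0.0336]
tcp_rot: [0.0, 0.707, 0.707, -0.0]
force: [-3.0, 2.1, 3.3]
finger_gap: 0.219
```

Request:
arm_command:
  offset:
    - [0,0,0]
    - [0,0,0]
    - [0,0,0]
    - [0,0,0]
  delta_rot:
    - [0,0,0]
    - [0,0,0]
    - [0,0,0]
    - [0,0,0]
  gripper: [-0.4,-0.2,0,0]

```text
time: 16.5
ee_pos: [0.4886, -0.2984, 0.0328]
tcp_rot: [0.0, 0.707, 0.707, 0.0]
force: [-0.6, -0.3, -0.9]
finger_gap: 0.492
```

Request:
arm_command:
  offset:
    - [0,0,-0.2]
    - [0,0,-0.5]
    - [0,0,-0.6]
    - [0,0,-0.6]
    - [0,0,-0.4]
    - [0,0,0]
    - [0,0,0]
  delta_rot:
    - [0,0,0]
    - [0,0,0]
    - [0,0,0]
    - [0,0,0]
    - [0,0,0]
    - [0,0,0]
    - [0,0,0]
  gripper: [0,0,0,0,0,0,0]

```text
time: 17.2
ee_pos: [0.4882, -0.2984, 0.148]
tcp_rot: [0.0, 0.707, 0.707, 0.0]
force: [-0.2, -0.3, -0.3]
finger_gap: 0.496
```

Run:
```python
from h import *
cv2.imwrite("pics/t6.png",cv2.resize(capture("top")[150:270,270:470],None,fx=4,fy=4,interpolation=cv2.INTER_CUBIC))
cv2.imwrite("pics/s6.png",cv2.resize(capture("side")[80:260,220:440],None,fx=3,fy=3,interpolation=cv2.INTER_CUBIC))
```

```text
(no output)
```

View pics/t6.png

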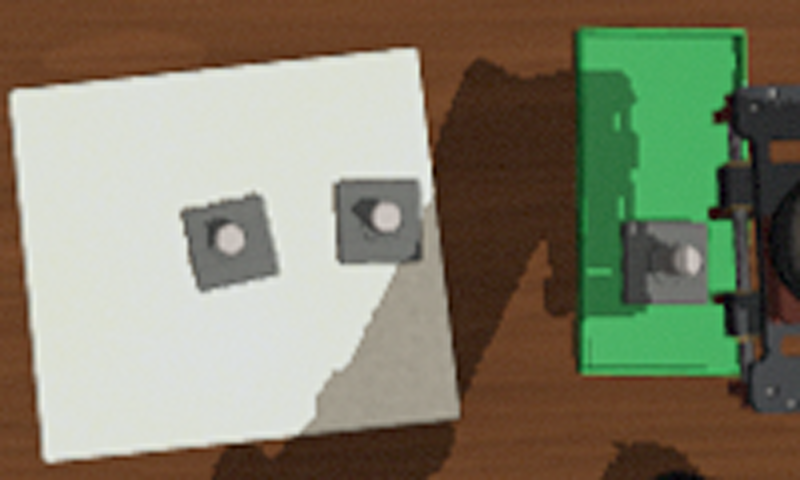

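View pics/s6.png

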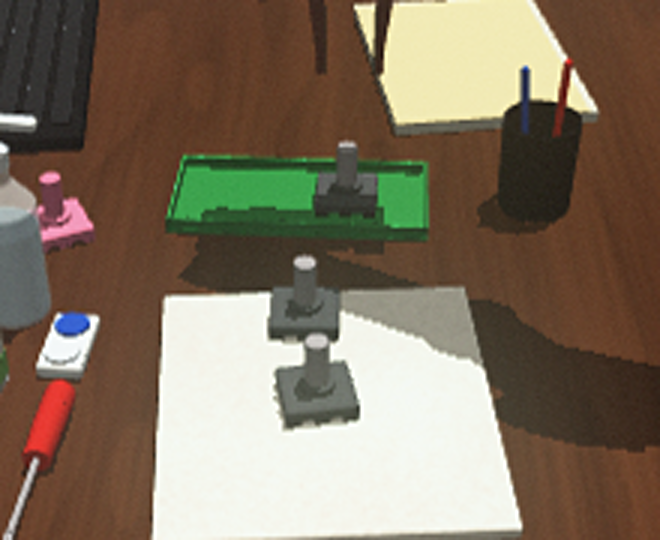

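Run:
```python
from h import *
for n,a,b in(("F1",(229,239),(316,341)),("F3",(384,216),(304,264)),("F2",(687,262),(347,149))):
    a=np.array(a)/4+[270,150]-.4; b=np.array(b)/3+[220,80]-.33
    p,e=tri(a,b);print(n,p.round(4),round(e,4))
```

```text
F1 [0.5115 0.0135 0.074 ] 0.0012
F3 [ 0.5241 -0.0923  0.0726] 0.0006
F2 [ 0.4882 -0.299   0.0625] 0.0015
```

F2 stands upright in the green tray at (0.488, -0.299). F1 is now at (0.5115, 0.0135) and F3 at (0.524, -0.092). Going to F1.

Request:
arm_command:
  offset:
    - [0.4,0,0]
    - [0.8,0,0]
    - [0.8,0.1,0]
    - [0.8,0.1,0]
    - [0.8,0.1,0]
    - [0.8,0.1,0]
    - [0.8,0.06,0]
    - [0.6,0,0]
  delta_rot:
    - [0,0,0]
    - [0,0,0]
    - [0,0,0]
    - [0,0,0]
    - [0,0,0]
    - [0,0,0]
    - [0,0,0]
    - [0,0,0]
  gripper: [0,0,0,0,0,0,0,0]

```text
time: 18.1
ee_pos: [0.5106, -0.0054, 0.1466]
tcp_rot: [-0.001, 0.706, 0.708, -0.0]
force: [0.4, -0.7, 0.3]
finger_gap: 0.499
```

Request:
arm_command:
  offset:
    - [0.3,0,0.2]
    - [0.14,0,0.3]
    - [0,0,0.2]
    - [0,0,0]
    - [0,0,0]
  delta_rot:
    - [0,0,0]
    - [0,0,0]
    - [0,0,0]
    - [0,0,0]
    - [0,0,0]
  gripper: [0,0,0,0,0]

```text
time: 18.6
ee_pos: [0.5109, 0.0129, 0.1122]
tcp_rot: [-0.0, 0.707, 0.707, -0.001]
force: [-0.3, -0.3, 0.3]
finger_gap: 0.5
```

Descend to 0.041 and grasp.

Request:
arm_command:
  offset:
    - [0,0.01,0.4]
    - [0,0,0.5]
    - [0,0,0.4]
    - [0,0,0.12]
    - [0,0,0]
    - [0,0,0]
    - [0,0,0]
  delta_rot:
    - [0,0,0]
    - [0,0,0]
    - [0,0,0]
    - [0,0,0]
    - [0,0,0]
    - [0,0,0]
    - [0,0,0]
  gripper: [0,0,0,0,-0.4,-0.6,-0.6]

```text
time: 19.3
ee_pos: [0.5126, 0.0137, 0.0428]
tcp_rot: [0.001, 0.707, 0.707, 0.001]
force: [0.1, -0.2, 0.3]
finger_gap: 0.264
```

Request:
arm_command:
  offset:
    - [0,0,0]
    - [0,0,0]
    - [0,0,-0.15]
    - [0,0,-0.35]
    - [0,0,-0.5]
    - [0,0,-0.6]
    - [0,0,-0.5]
    - [0,0,-0.2]
  delta_rot:
    - [0,0,0]
    - [0,0,0]
    - [0,0,0]
    - [0,0,0]
    - [0,0,0]
    - [0,0,0]
    - [0,0,0]
    - [0,0,0]
  gripper: [-1,-1,-1,-1,-1,-1,-1,-1]

```text
time: 20.1
ee_pos: [0.5126, 0.0138, 0.1589]
tcp_rot: [0.001, 0.707, 0.707, 0.001]
force: [0.2, -0.5, -5.7]
finger_gap: 0.223
```

Request:
arm_command:
  offset:
    - [-0.4,0,0]
    - [-0.8,0.1,0]
    - [-0.8,0.2,0]
    - [-0.8,0.2,0]
    - [-0.8,0.2,0]
    - [-0.8,0.2,0]
    - [-0.8,0.2,0]
    - [-0.5,0.1,0]
  delta_rot:
    - [0,0,0]
    - [0,0,0]
    - [0,0,0]
    - [0,0,0]
    - [0,0,0]
    - [0,0,0]
    - [0,0,0]
    - [0,0,0]
  gripper: [-1,-1,-1,-1,-1,-1,-1,-1]

```text
time: 20.9
ee_pos: [0.5707, -0.2754, 0.1551]
tcp_rot: [-0.0, 0.708, 0.706, -0.001]
force: [-0.5, 0.0, -5.8]
finger_gap: 0.218
```

Request:
arm_command:
  offset:
    - [-0.3,0.05,0]
    - [-0.2,0,0]
    - [-0.04,0,0]
    - [0,0,0]
    - [0,0,0]
  delta_rot:
    - [0,0,0]
    - [0,0,0]
    - [0,0,0]
    - [0,0,0]
    - [0,0,0]
  gripper: [-1,-1,-1,-1,-1]

```text
time: 21.4
ee_pos: [0.5744, -0.2963, 0.1567]
tcp_rot: [-0.0, 0.706, 0.708, 0.0]
force: [0.5, -0.2, -6.0]
finger_gap: 0.218
```

Request:
arm_command:
  offset:
    - [0,0,0.2]
    - [0,0,0.4]
    - [0,0,0.5]
    - [0,0,0.5]
    - [0,0,0.4]
    - [0,0,0.2]
    - [0,0,0.1]
    - [0,0,0]
  delta_rot:
    - [0,0,0]
    - [0,0,0]
    - [0,0,0]
    - [0,0,0]
    - [0,0,0]
    - [0,0,0]
    - [0,0,0]
    - [0,0,0]
  gripper: [-1,-1,-1,-1,-1,-1,-1,-1]

```text
time: 22.2
ee_pos: [0.5743, -0.2979, 0.0415]
tcp_rot: [-0.0, 0.707, 0.707, 0.0]
force: [0.0, -0.4, -6.5]
finger_gap: 0.218
```

Request:
arm_command:
  offset:
    - [0,0,0.04]
    - [0,0,0.03]
    - [0,0,0]
  delta_rot:
    - [0,0,0]
    - [0,0,0]
    - [0,0,0]
  gripper: [-1,-1,-1]

```text
time: 22.5
ee_pos: [0.5745, -0.2985, 0.0387]
tcp_rot: [0.0, 0.707, 0.707, 0.0]
force: [-0.5, 0.3, -6.0]
finger_gap: 0.22
```

Request:
arm_command:
  offset:
    - [0,0,0.02]
    - [0,0,0]
  delta_rot:
    - [0,0,0]
    - [0,0,0]
  gripper: [-1,-1]

```text
time: 22.7
ee_pos: [0.5743, -0.2984, 0.0373]
tcp_rot: [0.0, 0.707, 0.707, 0.0]
force: [0.8, -0.8, -6.3]
finger_gap: 0.219
```

Request:
arm_command:
  offset:
    - [0,0,0.03]
    - [0,0,0]
  delta_rot:
    - [0,0,0]
    - [0,0,0]
  gripper: [-1,-1]

```text
time: 22.9
ee_pos: [0.5741, -0.2983, 0.0355]
tcp_rot: [-0.0, 0.707, 0.707, -0.0]
force: [0.6, -0.4, -6.5]
finger_gap: 0.221
```

Request:
arm_command:
  offset:
    - [0,0,0.02]
    - [0,0,0]
  delta_rot:
    - [0,0,0]
    - [0,0,0]
  gripper: [-1,-1]

```text
time: 23.1
ee_pos: [0.5742, -0.2983, 0.035]
tcp_rot: [0.0, 0.707, 0.707, -0.0]
force: [-1.0, 0.2, -2.7]
finger_gap: 0.219
```

Contact. A small step down, then release and lift.

Request:
arm_command:
  offset:
    - [0,0,0.015]
    - [0,0,0]
  delta_rot:
    - [0,0,0]
    - [0,0,0]
  gripper: [-1,-1]

```text
time: 23.3
ee_pos: [0.5743, -0.2984, 0.0347]
tcp_rot: [0.0, 0.707, 0.707, -0.0]
force: [-3.4, 1.5, 4.0]
finger_gap: 0.223
```

Request:
arm_command:
  offset:
    - [0,0,0]
    - [0,0,0]
    - [0,0,0]
    - [0,0,0]
  delta_rot:
    - [0,0,0]
    - [0,0,0]
    - [0,0,0]
    - [0,0,0]
  gripper: [-0.4,-0.2,0,0]

```text
time: 23.7
ee_pos: [0.5746, -0.2984, 0.034]
tcp_rot: [0.0, 0.707, 0.707, 0.0]
force: [-0.0, -0.4, 0.3]
finger_gap: 0.49
```

Request:
arm_command:
  offset:
    - [0,0,-0.2]
    - [0,0,-0.5]
    - [0,0,-0.6]
    - [0,0,-0.6]
    - [0,0,-0.3]
    - [0.5,-0.1,0]
    - [0.8,-0.2,0]
    - [0.8,-0.2,0]
  delta_rot:
    - [0,0,0]
    - [0,0,0]
    - [0,0,0]
    - [0,0,0]
    - [0,0,0]
    - [0,0,0]
    - [0,0,0]
    - [0,0,0]
  gripper: [0,0,0,0,0,0,0,0]

```text
time: 24.5
ee_pos: [0.5487, -0.1926, 0.1439]
tcp_rot: [0.0, 0.708, 0.707, 0.0]
force: [-0.5, 1.1, -0.3]
finger_gap: 0.501
```

Request:
arm_command:
  offset:
    - [0.8,-0.2,0]
    - [0.6,-0.15,0]
    - [0.4,-0.1,0.2]
    - [0.2,-0.06,0.2]
    - [0.02,0,0.2]
    - [0,0,0]
    - [0,0,0]
  delta_rot:
    - [0,0,0]
    - [0,0,0]
    - [0,0,0]
    - [0,0,0]
    - [0,0,0]
    - [0,0,0]
    - [0,0,0]
  gripper: [0,0,0,0,0,0,0]

```text
time: 25.2
ee_pos: [0.5238, -0.0937, 0.1134]
tcp_rot: [-0.0, 0.708, 0.706, -0.0]
force: [-0.4, -0.2, 0.3]
finger_gap: 0.5
```

Run:
```python
from h import *
cv2.imwrite("pics/s7.png",cv2.resize(capture("side")[80:260,220:440],None,fx=3,fy=3,interpolation=cv2.INTER_CUBIC))
```

```text
(no output)
```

View pics/s7.png

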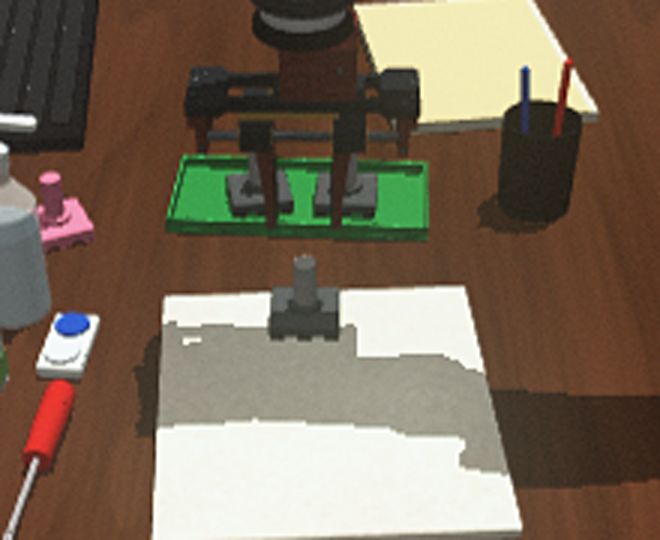

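Both F1 and F2 stand in the green tray (crop (258,193) and (345,193)). F3 waits under the gripper at (305,300). Grasp it.

Request:
arm_command:
  offset:
    - [0.02,0,0.4]
    - [0,0,0.5]
    - [0,0,0.4]
    - [0,0,0.14]
    - [0,0,0]
    - [0,0,0]
    - [0,0,0]
    - [0,0,0]
  delta_rot:
    - [0,0,0]
    - [0,0,0]
    - [0,0,0]
    - [0,0,0]
    - [0,0,0]
    - [0,0,0]
    - [0,0,0]
    - [0,0,0]
  gripper: [0,0,0,0,0,-0.4,-0.6,-1]

```text
time: 26.05
ee_pos: [0.5244, -0.0915, 0.0428]
tcp_rot: [0.001, 0.707, 0.707, 0.0]
force: [0.5, 0.0, 0.2]
finger_gap: 0.264
```

Request:
arm_command:
  offset:
    - [0,0,0]
    - [0,0,0]
    - [0,0,-0.15]
    - [0,0,-0.35]
    - [0,0,-0.5]
    - [0,0,-0.6]
    - [0,0,-0.5]
    - [0,0,-0.2]
  delta_rot:
    - [0,0,0]
    - [0,0,0]
    - [0,0,0]
    - [0,0,0]
    - [0,0,0]
    - [0,0,0]
    - [0,0,0]
    - [0,0,0]
  gripper: [-1,-1,-1,-1,-1,-1,-1,-1]

```text
time: 26.85
ee_pos: [0.5242, -0.0912, 0.1588]
tcp_rot: [0.001, 0.707, 0.707, 0.001]
force: [0.0, -0.5, -6.3]
finger_gap: 0.221
```

Request:
arm_command:
  offset:
    - [0.4,0,0]
    - [0.8,0.1,0]
    - [0.8,0.1,0]
    - [0.8,0.1,0]
    - [0.8,0.1,0]
    - [0.8,0.1,0]
    - [0.8,0.1,0]
    - [0.8,0.03,0]
  delta_rot:
    - [0,0,0]
    - [0,0,0]
    - [0,0,0]
    - [0,0,0]
    - [0,0,0]
    - [0,0,0]
    - [0,0,0]
    - [0,0,0]
  gripper: [-1,-1,-1,-1,-1,-1,-1,-1]

```text
time: 27.65
ee_pos: [0.5545, 0.2096, 0.1554]
tcp_rot: [-0.0, 0.707, 0.707, -0.001]
force: [0.2, 0.3, -6.7]
finger_gap: 0.219
```

Request:
arm_command:
  offset:
    - [0.7,0,0]
    - [0.5,0,0]
    - [0.3,0,0]
    - [0.07,0,0]
    - [0,0,0]
    - [0,0,0]
  delta_rot:
    - [0,0,0]
    - [0,0,0]
    - [0,0,0]
    - [0,0,0]
    - [0,0,0]
    - [0,0,0]
  gripper: [-1,-1,-1,-1,-1,-1]

```text
time: 28.25
ee_pos: [0.5556, 0.2848, 0.1564]
tcp_rot: [0.001, 0.708, 0.706, -0.001]
force: [0.3, -0.4, -6.1]
finger_gap: 0.218
```

Request:
arm_command:
  offset:
    - [0,0,0.2]
    - [0,0,0.4]
    - [0,0,0.5]
    - [0,0,0.5]
    - [0,0,0.4]
    - [0,0,0.2]
    - [0,0,0.1]
    - [0,0,0]
  delta_rot:
    - [0,0,0]
    - [0,0,0]
    - [0,0,0]
    - [0,0,0]
    - [0,0,0]
    - [0,0,0]
    - [0,0,0]
    - [0,0,0]
  gripper: [-1,-1,-1,-1,-1,-1,-1,-1]

```text
time: 29.05
ee_pos: [0.5553, 0.2868, 0.0416]
tcp_rot: [0.0, 0.707, 0.707, -0.0]
force: [-0.3, -0.0, -5.9]
finger_gap: 0.225
```

Run:
```python
from h import *
cv2.imwrite("pics/s8.png",cv2.resize(capture("side")[200:380,200:420],None,fx=3,fy=3,interpolation=cv2.INTER_CUBIC))
```

```text
(no output)
```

View pics/s8.png

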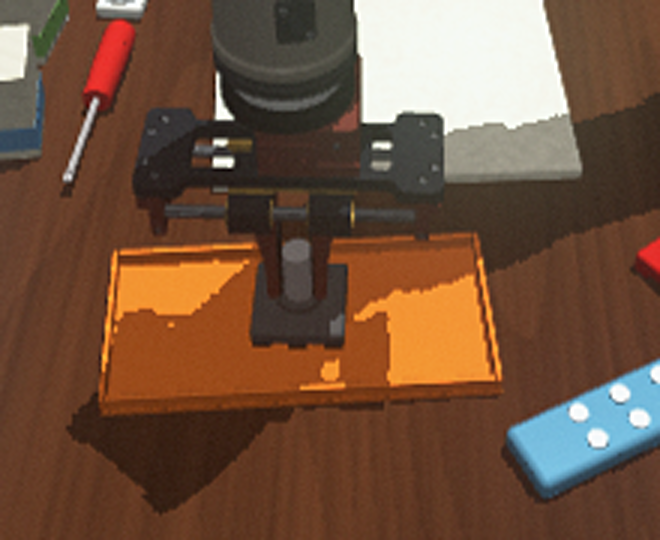

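F3 hangs upright inside the orange tray (crop (298,305)), clear of its walls. Lower gently.

Request:
arm_command:
  offset:
    - [0,0,0.05]
    - [0,0,0.05]
    - [0,0,0.02]
    - [0,0,0]
  delta_rot:
    - [0,0,0]
    - [0,0,0]
    - [0,0,0]
    - [0,0,0]
  gripper: [-1,-1,-1,-1]

```text
time: 29.5
ee_pos: [0.5552, 0.2872, 0.036]
tcp_rot: [0.0, 0.707, 0.707, 0.0]
force: [0.3, 0.3, -6.9]
finger_gap: 0.221
```

Request:
arm_command:
  offset:
    - [0,0,0.02]
    - [0,0,0]
  delta_rot:
    - [0,0,0]
    - [0,0,0]
  gripper: [-1,-1]

```text
time: 29.7
ee_pos: [0.5554, 0.2873, 0.0351]
tcp_rot: [0.0, 0.707, 0.707, 0.0]
force: [0.3, -0.4, -4.4]
finger_gap: 0.221
```

Request:
arm_command:
  offset:
    - [0,0,0.015]
    - [0,0,0]
  delta_rot:
    - [0,0,0]
    - [0,0,0]
  gripper: [-1,-1]

```text
time: 29.9
ee_pos: [0.5555, 0.2875, 0.0348]
tcp_rot: [0.0, 0.707, 0.707, 0.0]
force: [-0.9, 0.4, 0.1]
finger_gap: 0.221
```

Request:
arm_command:
  offset:
    - [0,0,0]
    - [0,0,0]
    - [0,0,0]
    - [0,0,0]
  delta_rot:
    - [0,0,0]
    - [0,0,0]
    - [0,0,0]
    - [0,0,0]
  gripper: [-0.4,-0.2,0,0]

```text
time: 30.3
ee_pos: [0.5555, 0.2874, 0.0343]
tcp_rot: [0.0, 0.707, 0.707, 0.0]
force: [-0.0, -0.6, 0.4]
finger_gap: 0.489
```

Request:
arm_command:
  offset:
    - [0,0,-0.2]
    - [0,0,-0.5]
    - [0,0,-0.6]
    - [0,0,-0.6]
    - [0,0,-0.6]
    - [-0.4,0,0]
    - [-0.8,0,0]
    - [-0.8,0,0]
  delta_rot:
    - [0,0,0]
    - [0,0,0]
    - [0,0,0]
    - [0,0,0]
    - [0,0,0]
    - [0,0,0]
    - [0,0,0]
    - [0,0,0]
  gripper: [0,0,0,0,0,0,0,0]

```text
time: 31.1
ee_pos: [0.5552, 0.187, 0.1603]
tcp_rot: [0.0, 0.706, 0.708, 0.001]
force: [0.8, -0.8, 0.0]
finger_gap: 0.499
```

Request:
arm_command:
  offset:
    - [-0.8,0,0]
    - [-0.8,0,0]
    - [-0.8,0,0]
    - [-0.6,0,0]
    - [-0.3,0,0]
    - [0,0,0]
    - [0,0,0]
  delta_rot:
    - [0,0,0]
    - [0,0,0]
    - [0,0,0]
    - [0,0,0]
    - [0,0,0]
    - [0,0,0]
    - [0,0,0]
  gripper: [0,0,0,0,0,0,0]

```text
time: 31.8
ee_pos: [0.5554, 0.024, 0.1596]
tcp_rot: [-0.0, 0.707, 0.708, 0.001]
force: [0.6, -0.7, 0.8]
finger_gap: 0.499
```

Run:
```python
from h import *
cv2.imwrite("pics/s9.png",capture("side"));cv2.imwrite("pics/t9.png",capture("top"))
```

```text
(no output)
```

View pics/s9.png

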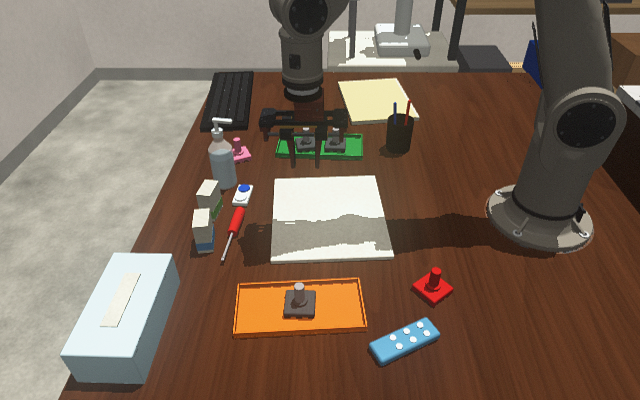

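View pics/t9.png

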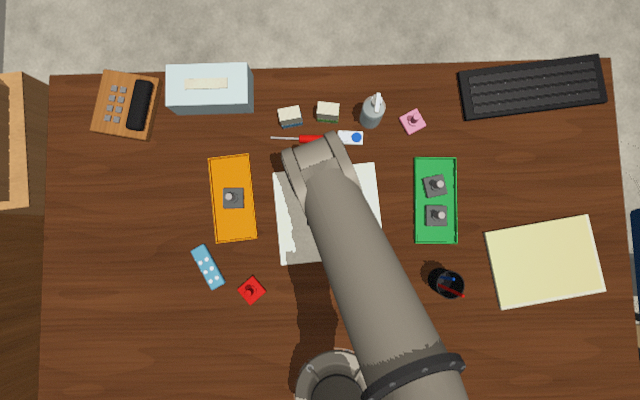

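The top view shows two feet upright in the green tray at (436,185) and (437,214), and one upright in the orange tray at (233,198). The bystanders and decoys haven't moved, and the gripper touches nothing. Handing in.

```bash
python3 -c "
from cell import job_done;print(job_done())"
```

```text
the job is handed in; nothing more can be done
None
```

All three feet are sorted: two that grip are in the green tray, and the one that slides easily is in the orange tray. I handed the job in at about 32 s.

| Foot's starting place | Slid | Drag | Sole | Tray |
|---|---|---|---|---|
| Nearest the orange tray | about 36 mm | about 8.5 N | grips | green |
| Middle | about 36 mm | about 5.5 N | grips | green |
| Nearest the green tray | about 37 mm | about 1.4 N | hard | orange |

- **Feeling the drag:** I pushed each stem sideways, low down, with the fingers around it but not clamped. During the pushes on the two gripping feet the force sensor also showed a vertical force (up to 7 N and 3.4 N). I took the level force as the drag.
- **Doubtful reading:** the hard foot's 1.4 N is just above the 1.2 N limit given. Sensor noise is about 1 N and gripping soles need at least 4 N, so I took it as hard.
- **Last checks:** the final pictures show all three feet upright in their trays, the bystanders and the red and pink look-alikes where they were, and the gripper touching nothing. The vertical wrist force changed only gradually as each foot touched down, reaching at most 4 N before release.

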